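# Set the pipe rings on their holding boards

## Task

Get the four round steel pipe rings ready for filing: put each one over the wooden plug of the holding board that fits it, the largest ring on the widest plug and so on down to the smallest ring on the thinnest pin, each sitting flat on its board around the plug. Leave the solid bar end and the square tube offcut standing where they are.

Things in the scene. Friction and masses are not known exactly. Their poses are not given: they have to be found in the camera images.
- ring_largest_mid (a point): Centre (on the axis, half-way up) of the largest of four loose round rings cut from plain steel pipe: outside diameter 66 mm, bore 60 mm (wall 3 mm), 28 mm tall, 130 g give or take. It stands on the bench on its end, axis (its z) upright, this point 14 mm above the bench; open right through, can be gripped across the outside from any side.
- ring_large_mid (a point): Centre (on the axis, half-way up) of the large of four loose round rings cut from plain steel pipe: outside diameter 54 mm, bore 48 mm (wall 3 mm), 28 mm tall, 105 g give or take. It stands on the bench on its end, axis (its z) upright, this point 14 mm above the bench; open right through, can be gripped across the outside from any side.
- ring_small_mid (a point): Centre (on the axis, half-way up) of the small of four loose round rings cut from plain steel pipe: outside diameter 42 mm, bore 36 mm (wall 3 mm), 28 mm tall, 80 g give or take. It stands on the bench on its end, axis (its z) upright, this point 14 mm above the bench; open right through, can be gripped across the outside from any side.
- ring_smallest_mid (a point): Centre (on the axis, half-way up) of the smallest of four loose round rings cut from plain steel pipe: outside diameter 32 mm, bore 26 mm (wall 3 mm), 28 mm tall, 60 g give or take. It stands on the bench on its end, axis (its z) upright, this point 14 mm above the bench; open right through, can be gripped across the outside from any side.
- board_largest_seat (a point): Holding board for the 66 mm ring: dark square wooden board 100 x 100 x 12 mm fixed to the bench, with a pale round wooden plug 44 mm wide (16 mm narrower than the bore), 14 mm high, at its centre. This point: centre of the board's upper face, at the plug's foot, 12 mm above the bench; z up. A ring that is home stands on the board around the plug, its centre 14 mm above this point.
- board_large_seat (a point): Holding board for the 54 mm ring: dark square wooden board 100 x 100 x 12 mm fixed to the bench, with a pale round wooden plug 32 mm wide (16 mm narrower than the bore), 14 mm high, at its centre. This point: centre of the board's upper face, at the plug's foot, 12 mm above the bench; z up. A ring that is home stands on the board around the plug, its centre 14 mm above this point.
- board_small_seat (a point): Holding board for the 42 mm ring: dark square wooden board 100 x 100 x 12 mm fixed to the bench, with a pale round wooden plug 20 mm wide (16 mm narrower than the bore), 14 mm high, at its centre. This point: centre of the board's upper face, at the plug's foot, 12 mm above the bench; z up. A ring that is home stands on the board around the plug, its centre 14 mm above this point.
- board_smallest_seat (a point): Holding board for the 32 mm ring: dark square wooden board 100 x 100 x 12 mm fixed to the bench, with a pale round wooden plug 10 mm wide (16 mm narrower than the bore), 14 mm high, at its centre. This point: centre of the board's upper face, at the plug's foot, 12 mm above the bench; z up. A ring that is home stands on the board around the plug, its centre 14 mm above this point.
- slug_mid (a point): Centre (half-way up) of a solid round steel bar end, 48 mm diameter, 28 mm tall, no bore; stands loose among the rings. Not a ring: to be left alone.
- square_mid (a point): Centre (half-way up) of a square steel tube offcut, 48 x 48 mm outside, wall 3 mm, 28 mm tall; stands loose among the rings. Not a round ring: to be left alone.

How it is judged:
At the end, for the whole second after the job is handed in: Each ring sits around its own board's plug (centres within 11 mm horizontally), flat on it (ring centre 10 to 18 mm above the board's face, axes within 0.12 rad), released and at rest; the bar end and square offcut never go more than 25 mm from where they stood (horizontal distance between ring_largest_mid and board_largest_seat below 0.011 m and z of ring_largest_mid in the frame of board_largest_seat between 0.01 and 0.018 m and angle between the z axis of ring_largest_mid and the z axis of board_largest_seat, either way round below 0.12 rad and linear speed of each of ring_largest, ring_large, ring_small, ring_smallest below 0.01 m/s and horizontal distance between ring_large_mid and board_large_seat below 0.011 m and z of ring_large_mid in the frame of board_large_seat between 0.01 and 0.018 m and angle between the z axis of ring_large_mid and the z axis of board_large_seat, either way round below 0.12 rad and horizontal distance between ring_small_mid and board_small_seat below 0.011 m and z of ring_small_mid in the frame of board_small_seat between 0.01 and 0.018 m and angle between the z axis of ring_small_mid and the z axis of board_small_seat, either way round below 0.12 rad and horizontal distance between ring_smallest_mid and board_smallest_seat below 0.011 m and z of ring_smallest_mid in the frame of board_smallest_seat between 0.01 and 0.018 m and angle between the z axis of ring_smallest_mid and the z axis of board_smallest_seat, either way round below 0.12 rad and distance of each of slug_mid, square_mid from where it was at the start of the episode below 0.025 m); the robot touches nothing.
It fails at once if the solid bar end is shoved or carried more than 25 mm from where it lay (distance of slug_mid from where it was at the start of the episode above 0.025 m).
It fails at once if the square tube offcut is shoved or carried more than 25 mm from where it lay (distance of square_mid from where it was at the start of the episode above 0.025 m).
It also fails if it takes over 128 s, if anything falls off the work surface, if the arm or the gripper's body presses on something with over 40 N, if the wrist force passes 120 N, or if a joint passes its speed limit or range.

## Robot

A 7-joint arm with a two-finger parallel gripper is mounted at the origin on the work surface. World frame = base frame: x ahead of the robot, y to its left, z up, the work surface at z = 0. Lengths are in m, angles in rad, forces in N, time in s.
With the tool pointing down it reaches from about 0.4 to 0.9 m from the base axis. Payload 5.5 kg.
Tool frame: the origin (TCP) lies midway between the tips of the shut fingers; the grasp point (between the pads) lies 19 mm behind it; z points along the fingers, y is the direction in which the jaws open and shut (so a half turn about z gives the same grasp; the last joint's range is limited). The gripper opens to 92 mm and grips with 3 to 60 N. Pads are 19 mm wide; open, the fingers measure 130 mm over their backs; the gripper's body (75 mm by 190 mm) begins 47 mm behind the grasp point.
Start: joints at [-0.932, 0.501, -0.427, 1.55, 0.221, 1.138, -0.21], TCP at [0.239, 0.605, 0.227] pointing down, gripper open.
Joint ranges: [-2.88, 2.88], [-0.31, 2.03], [-1.54, 1.56], [0.2, 2.42], [-1.41, 4.55], [0.19, 2.02], [-2.57, 2.57]. Speed limits (rad/s): [2.57, 2.57, 3.14, 3.14, 3.14, 3.14, 3.14].

## Interface

Orientations are given as a unit quaternion [x, y, z, w].
In Python, from station import bot gives the robot as it stands.
- The arm moves only by the tool step_arm, never from a script. Its argument "plan" is one flat list of numbers, 4 for each row, row after row: the shift along the tool's x, y, z in mm, then the turn about the tool's z in degrees. A call has exactly 8 rows; each row shifts and turns the commanded pose from where the row before left it, along the tool's axes as they then stand; what a row does not reach is not made up. A row lasts 1/8 s, in which the tool goes at most 62.5 mm and 10.7 degrees, less where a joint would pass 70% of its speed; a pose out of reach is approached as far as the arm can. A call with a gripper value outside its range is refused whole. "hand" is the finger opening in mm, from 0 to 91.8, set as the call begins (left out, the last holds). The fingers move at their own pace and stop on an object; "squeeze" is the grip in N (left out, the last holds). Time passes only in rows, so rows that do not move let the fingers close, or fill a call up. It gives the time, the measured TCP pose, the force and the opening at its end, in the units of the state.
- bot.sense(): the state, without advancing time (a new reading comes with each control period).
- bot.camera(name): name is "scene" or "top"; returns (picture, depth): 480x640x3 uint8, red, green, blue; 480x640 float32, m along the optical axis (not along the pixel's ray), 0 where there is no reading.
- bot.get_calibration(name): a dict with "mtx" (3x3 intrinsics, pixels), "world_to_cam" (4x4, takes a point from world to camera coordinates). Camera axes: x right, y down, z forward; pixel columns grow to the right and rows downward; lengths in m; the calibration is good to about 2 mm. A picture is of the moment at which its call begins. get_calibration takes no time and is no camera call.
- bot.close_job(): hands the job in, once; it reports no verdict.
The state is a dict: "time_s": time; "qpos": joint angles; "qvel": joint speeds; "tau": joint torques, N m; "tool_pos": TCP position; "tool_rot": TCP orientation; "force": force on the tool from outside, world axes, zero at the start; "ft_torque": the same for the moment, N m; "grip_width": opening from 0.0 (shut) to 1.0 (fully open).
Only numpy, scipy, OpenCV 4.12 (cv2) and the standard library are available. Lean on these libraries where they do the work, as an engineer would, in place of code of your own. Each camera call takes 0.05 s, during which the arm holds its last target.

## Working session

There is one attempt and no reset: what is moved stays moved. The work goes in short steps, Python scripts to look and compute and a tool call to move; the robot and the scene stay as the last step left them, time stands still between calls to the robot, and variables do not carry over. Pictures are saved under pics/ and viewed, and the job is handed in when it is done.

Besides the shell and the picture viewer there is one more tool, called after "Call:" as name(argument=value, ...) on one line, values as JSON. step_arm: Moves the arm, as the interface text tells. Its arguments: {"type":"object","properties":{"plan":{"type":"array","items":{"type":"number"}},"hand":{"type":"number"},"squeeze":{"type":"number"}},"required":["plan"]}

```bash
mkdir -p pics; ls
python3 - <<'E'
from station import bot
import cv2,numpy as np
print(bot.sense())
for n in ("top","scene"):
    p,d=bot.camera(n); cv2.imwrite(f"pics/{n}0.png",p[:,:,::-1]); np.save(f"{n}0.npy",d)
    c=bot.get_calibration(n); print(n,c["mtx"],c["world_to_cam"])
E
```

```text
pics
{'time_s': 0.0, 'qpos': array([-0.93183541,  0.50184141, -0.4267853 ,  1.55147122,  0.22082132,
        1.13829172, -0.21028899]), 'qvel': array([ 0.00049948,  0.00087712,  0.00078408, -0.00119338,  0.00092963,
       -0.00013301, -0.00112132]), 'tau': array([ 1.37246636e-03, -5.66589367e+01, -5.81555441e+00, -2.79104054e+01,
       -6.85937307e-02,  3.11048271e-02,  1.80524598e-04]), 'tool_pos': array([0.23832684, 0.60396861, 0.22567305]), 'tool_rot': array([ 1.86740708e-01,  9.82408752e-01, -9.54007236e-04, -2.02784258e-04]), 'force': array([-0.73008323,  0.31563219, -0.68406987]), 'ft_torque': array([-0.02139646, -0.02370226, -0.01328553]), 'grip_width': 1.001311982292888}
top [[488.01957184   0.         319.79757315]
 [  0.         488.01957184 243.94414987]
 [  0.           0.           1.        ]] [[-0.01693113 -0.99982375  0.00811227  0.01860974]
 [-0.9913385   0.01572953 -0.13038616  0.50332463]
 [ 0.13023558 -0.01024959 -0.9914301   1.21085374]
 [ 0.          0.          0.          1.        ]]
scene [[596.14971791   0.         322.81010181]
 [  0.         596.14971791 234.64340149]
 [  0.           0.           1.        ]] [[ 0.60373026  0.79706507  0.01403756 -0.31284918]
 [ 0.5736165  -0.42211799 -0.70198327 -0.27789733]
 [-0.55360084  0.43186072 -0.71205508  1.57355207]
 [ 0.          0.          0.          1.        ]]
```

View pics/top0.png

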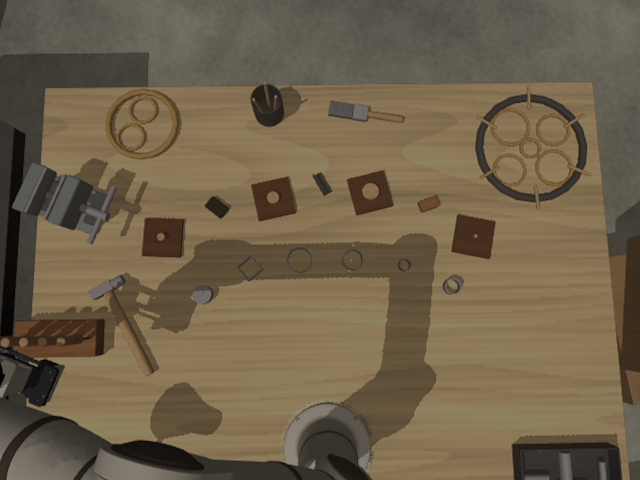

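View pics/scene0.png

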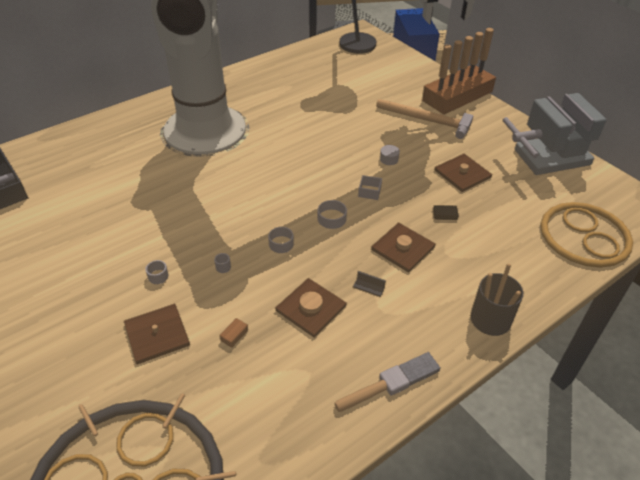

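The top view shows the rings at about (300,260), (352,260), (453,285) and (405,265). The square is at (250,268) and the slug at (203,295). The boards are at (370,191), (273,198), (163,237) and (475,236). Next I'll measure them.

```bash
cat > h.py <<'E'
import numpy as np,cv2
from station import bot
def cal(n):
    c=bot.get_calibration(n); return np.array(c["mtx"]),np.array(c["world_to_cam"])
def ray(n,uv,z):
    K,T=cal(n); R=T[:3,:3];t=T[:3,3]; C=-R.T@t
    uv=np.atleast_2d(uv).astype(float)
    d=np.c_[(uv[:,0]-K[0,2])/K[0,0],(uv[:,1]-K[1,2])/K[1,1],np.ones(len(uv))]@R
    return C+d*((z-C[2])/d[:,2])[:,None]
def world(n,dep):
    K,T=cal(n); v,u=np.mgrid[:480,:640]
    P=np.stack([(u-K[0,2])/K[0,0]*dep,(v-K[1,2])/K[1,1]*dep,dep],-1)
    return (P-T[:3,3])@T[:3,:3]
def proj(n,p):
    K,T=cal(n); q=np.atleast_2d(p)@T[:3,:3].T+T[:3,3]; q=q@K.T; return q[:,:2]/q[:,2:]
def circ(xy):
    A=np.c_[2*xy,np.ones(len(xy))]; s=np.linalg.lstsq(A,(xy**2).sum(1),rcond=None)[0]
    return s[0],s[1],np.sqrt(s[2]+s[0]**2+s[1]**2)
E
python3 - <<'E'
from h import *
px={"top":dict(Rgst=(300,260),Rlg=(352,260),Rsm=(453,285),Rsst=(405,265),sq=(250,268),slug=(203,295),Bgst=(370,191),Blg=(273,198),Bsm=(163,237),Bsst=(475,236)),
"scene":dict(Rgst=(332,213),Rlg=(281,239),Rsm=(157,271),Rsst=(222,262),sq=(370,187),slug=(389,154),Bgst=(311,303),Blg=(404,243),Bsm=(464,170),Bsst=(155,330))}
for n in ("top","scene"):
    d=np.load(n+"0.npy"); W=world(n,d); print(n,"nodepth",(d==0).sum())
    for k,(u,v) in px[n].items():
        s=(slice(v-22,v+23),slice(u-22,u+23)); w=W[s].reshape(-1,3)
        z=w[:,2]; 
        m=(z>.021)&(z<.034) if k[0]!='B' else (z>.006)&(z<.017)
        q=w[m]
        if len(q)<5: print(k,len(q),np.percentile(z,[5,50,95]));continue
        c,(a,b),r=cv2.minAreaRect((q[:,:2]*1000).astype(np.float32))
        hc,hr=cv2.minEnclosingCircle((q[:,:2]*1000).astype(np.float32))
        print(k,len(q),"z",np.round(np.median(q[:,2])*1000,1),"rect",np.round(c,1),np.round((a,b,r),1),"enc",np.round(hc,1),round(hr,1))
p=cv2.imread("pics/top0.png"); cv2.imwrite("pics/topz.png",cv2.resize(p[170:310,140:500],None,fx=2.2,fy=2.2,interpolation=cv2.INTER_CUBIC))
E
```

```text
top nodepth 1315
Rgst 104 z 27.5 rect [467.6  64.5] [64.3 64.  24.6] enc [467.6  64.9] 32.8
Rlg 87 z 27.9 rect [466.8 -71.3] [51.3 52.  87.4] enc [466.4 -71.8] 27.0
Rsm 72 z 27.7 rect [ 392.7 -323.3] [41.5 38.2 89.1] enc [ 393.  -323.5] 21.2
Rsst 49 z 27.6 rect [ 450.  -204.9] [29.5 29.6 26.3] enc [ 450.  -205.9] 15.9
sq 108 z 27.5 rect [448.3 192.2] [49.  48.  40.4] enc [448.3 191.6] 33.1
slug 279 z 28.3 rect [383.4 310.4] [46.  46.2 46.4] enc [383.7 311. ] 24.5
Bgst 1153 z 12.1 rect [ 643.  -123.7] [116.6 110.6   4.1] enc [ 643.2 -123.9] 68.0
Blg 1259 z 12.3 rect [630.8 130.7] [115.4 115.7   2.3] enc [629.2 136.8] 73.0
Bsm 1380 z 12.8 rect [530.5 418.4] [114.3 106.8   0.4] enc [531.4 414.2] 72.4
Bsst 1415 z 11.9 rect [ 525.2 -391.8] [105.3 110.8  80. ] enc [ 521.5 -392.7] 70.3
scene nodepth 1226
Rgst 214 z 26.2 rect [468.6  61.3] [64.5 66.7 53.3] enc [468.2  61.7] 34.7
Rlg 182 z 26.4 rect [467.4 -75.7] [50.9 56.3 55.2] enc [467.4 -75.4] 29.5
Rsm 158 z 26.1 rect [ 392.6 -327.2] [41.1 41.6 36.3] enc [ 393.2 -326.5] 22.3
Rsst 115 z 26.2 rect [ 450.3 -208.7] [32.3 33.3 35.1] enc [ 448.4 -209.5] 18.4
sq 174 z 26.4 rect [447.8 190.3] [48.3 56.5 39.9] enc [450.  188.5] 34.4
slug 224 z 28.0 rect [407.1 271.4] [ 46.1 138.8  32.7] enc [400.4 267.4] 70.9
Bgst 1325 z 12.3 rect [ 638.2 -120.5] [ 86.5 113.9  52.3] enc [ 639.1 -119.9] 58.9
Blg 1279 z 12.3 rect [627.9 135. ] [ 95.  133.1  48.7] enc [633.8 147. ] 71.3
Bsm 1019 z 12.4 rect [531.4 411.1] [115.4 104.8  85.9] enc [531.8 416. ] 72.4
Bsst 1823 z 12.3 rect [ 519.3 -392.4] [ 82.5 102.4  63.3] enc [ 519.7 -391. ] 58.1
```

View pics/topz.png

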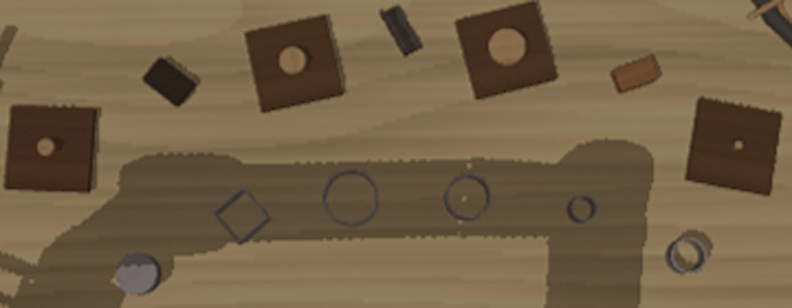

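```bash
cat >> h.py <<'E'
def boards(n,p):
    g=cv2.cvtColor(p,cv2.COLOR_RGB2HSV); out={}
    guess=dict(Bgst=(.643,-.122),Blg=(.63,.133),Bsm=(.531,.415),Bsst=(.522,-.392))
    W={'Bgst':22,'Blg':16,'Bsm':10,'Bsst':5}
    for k,(x,y) in guess.items():
        u,v=proj(n,[[x,y,.012]])[0].astype(int)
        roi=np.zeros(g.shape[:2],np.uint8); cv2.circle(roi,(u,v),45,255,-1)
        m=((g[...,2]<105)&(g[...,1]>110)&((g[...,0]<13)|(g[...,0]>170))).astype(np.uint8)*255&roi
        m=cv2.morphologyEx(m,cv2.MORPH_OPEN,np.ones((3,3),np.uint8))
        cs,_=cv2.findContours(m,cv2.RETR_EXTERNAL,cv2.CHAIN_APPROX_NONE)
        c=max(cs,key=cv2.contourArea)
        q=ray(n,c[:,0],.012)[:,:2]*1000
        b=cv2.minAreaRect(q.astype(np.float32))
        f=np.zeros_like(m); cv2.drawContours(f,[cv2.convexHull(c)],-1,255,-1); f=cv2.erode(f,np.ones((7,7)))
        h=(g[...,2]>115)&(f>0)
        vu=np.argwhere(h)
        pl=ray(n,[vu[:,1].mean(),vu[:,0].mean()],.025)[0,:2]*1000 if len(vu) else None
        out[k]=(np.round(b[0],1),np.round(b[1],1),None if pl is None else np.round(pl,1),len(vu))
    return out
E
python3 - <<'E'
from h import *
for n in ("top","scene"):
    p=cv2.imread(f"pics/{n}0.png")[:,:,::-1].copy()
    for k,v in boards(n,p).items(): print(n,k,*v)
E
```

```text
top Bgst [ 614.  -154.9] [24.9 51.2] None 0
top Blg [600.5 124.3] [35.9 94.3] None 0
top Bsm [530.  417.3] [97.1 95.8] [530.8 419.1] 34
top Bsst [ 496.6 -385. ] [95.1 26.4] None 0Traceback (most recent call last):
  File "<stdin>", line 4, in <module>
  File "h.py", line 29, in boards
    c=max(cs,key=cv2.contourArea)
ValueError: max() iterable argument is empty
```

Run:
```python
from h import *
for n,pts in (("top",[(360,180),(370,191),(345,170),(265,185),(150,250),(460,230),(475,236),(330,270),(395,230)]),("scene",[(311,303),(290,305),(404,243),(385,245),(464,170),(450,172),(155,328),(140,335),(250,290),(250,250)])):
    g=cv2.cvtColor(cv2.imread(f"pics/{n}0.png"),cv2.COLOR_BGR2HSV)
    for u,v in pts: print(n,u,v,g[v,u])
```

```text
top 360 180 [ 12 140  69]
top 370 191 [ 16 115 133]
top 345 170 [ 19  98 138]
top 265 185 [ 12 145  67]
top 150 250 [ 11 143  68]
top 460 230 [ 12 141  67]
top 475 236 [ 15 114 137]
top 330 270 [ 18 104  96]
top 395 230 [ 19  94 141]
scene 311 303 [ 15 116 194]
scene 290 305 [ 12 125 108]
scene 404 243 [ 15 115 188]
scene 385 245 [ 12 126 107]
scene 464 170 [ 16 108  97]
scene 450 172 [ 13 124  99]
scene 155 328 [ 16 113 135]
scene 140 335 [ 12 123 102]
scene 250 290 [ 18 101 195]
scene 250 250 [ 18  99 137]
```

```bash
sed -i 's/m=((g\[...,2\]<105).*/m=((g[...,2]<(82 if n=="top" else 118))\&(g[...,1]>114)\&(g[...,0]<15)).astype(np.uint8)*255\&roi/; s/h=(g\[...,2\]>115)/h=(g[...,2]>(90 if n=="top" else 128))/' h.py
python3 - <<'E'
from h import *
for n in ("top","scene"):
    p=cv2.imread(f"pics/{n}0.png")[:,:,::-1].copy()
    for k,v in boards(n,p).items(): print(n,k,*v)
E
```

```text
top Bgst [ 641.5 -122.9] [98.2 98.6] [ 642.2 -122.8] 226
top Blg [628.7 130.6] [98.6 97.4] [629.7 131.5] 122
top Bsm [530.6 416.8] [99.2 98.5] [530.7 419. ] 47
top Bsst [ 520.1 -389.8] [98.8 99. ] [ 520.2 -390.8] 14
scene Bgst [ 645.2 -125.9] [97.9 98.4] [ 643.  -124.1] 341
scene Blg [632.9 127.5] [97.8 98.2] [630.2 130.2] 135
scene Bsm [533.5 415. ] [97.7 96.9] [531.1 418.9] 37
scene Bsst [ 523.3 -392.8] [97.2 98.4] [ 520.4 -391.9] 21
```

```bash
cat >> h.py <<'E'
from scipy.spatial.transform import Rotation as Ro
def go(x,y,z,yaw=None):
    s=bot.sense(); p=np.array(s["tool_pos"])*1000; R=Ro.from_quat(s["tool_rot"]).as_matrix()
    yw=np.degrees(np.arctan2(R[1,1],R[0,1]))
    d=np.array([x,y,z])-p
    print("t",round(s["time_s"],2),"p",p.round(1),"yaw",round(yw,1),"tilt",np.degrees(np.arccos(-R[2,2])).round(2),"grip",round(s["grip_width"]*91.8,1),"F",s["force"].round(1),"q",s["qpos"].round(2))
    print("now shift",(R.T@d).round(1))
    if yaw is not None:
        t=(yw-yaw+90)%180-90; c=np.radians(yaw)
        ya=np.radians(yw-t); Y=np.array([np.cos(ya),np.sin(ya),0]);Z=np.array([0,0,-1.]);X=np.cross(Y,Z)
        print("turn",round(t,1),"then shift",np.round([X@d,Y@d,Z@d],1))
E
python3 -c "
from h import *
go(468,63,150,8)"
```

```text
t 0.1 p [238.4 604.  225.8] yaw 68.5 tilt 0.1 grip 91.9 F [ 0.1  0.1 -0.6] q [-0.93  0.5  -0.43  1.55  0.22  1.14 -0.21]
now shift [-412.1 -418.9   76.5]
turn 60.5 then shift [-567.7  152.1   75.8]
```

Call:
step_arm(plan=[-26, -26, 0, 0, -26, -26, 0, 0, -26, -26, 0, 0, -26, -26, 0, 0, -26, -26, 0, 0, -26, -26, 0, 0, -26, -26, 0, 0, -26, -26, 0, 0], hand=91, squeeze=20)

```text
time_s: 1.1
tool_pos: [0.3559, 0.3334, 0.2264]
tool_rot: [0.187, 0.982, -0.0, -0.0]
force: [0.6, 0.5, -0.4]
grip_width: 0.987
```

Call:
step_arm(plan=[-26, -26, 5, 0, -26, -26, 10, 0, -26, -26, 10, 0, -26, -26, 10, 0, -26, -26, 10, 0, -26, -26, 10, 0, -26, -26, 10, 0, -26, -26, 10, 0])

```text
time_s: 2.1
tool_pos: [0.4729, 0.0639, 0.1512]
tool_rot: [0.187, 0.982, -0.0, -0.0]
force: [0.1, 1.0, -0.3]
grip_width: 0.989
```

Call:
step_arm(plan=[0, 0, 0, 8, 0, 0, 0, 8, 0, 0, 0, 8, 0, 0, 0, 8, 0, 0, 0, 8, 0, 0, 0, 8, 0, 0, 0, 8, 0, 0, 0, 4])

```text
time_s: 3.1
tool_pos: [0.4724, 0.065, 0.1514]
tool_rot: [0.654, 0.756, -0.0, -0.0]
force: [-0.3, -0.3, 0.7]
grip_width: 0.988
```

```bash
python3 -c "
from h import *
go(468,63,40,8)"
```

```text
t 3.1 p [472.4  65.  151.4] yaw 8.3 tilt 0.05 grip 90.7 F [-0.3 -0.3  0.7] q [-0.21  0.26  0.02  2.06 -0.01  0.82 -0.04]
now shift [ -1.4  -4.6 111.4]
turn 0.3 then shift [ -1.4  -4.7 111.4]
```

Call:
step_arm(plan=[-1, -5, 22, 0, 0, 0, 22, 0, 0, 0, 22, 0, 0, 0, 22, 0, 0, 0, 22, 0, 0, 0, 22, 0, 0, 0, 14, 0, 0, 0, 0, 0])

```text
time_s: 4.1
tool_pos: [0.467, 0.0631, 0.0048]
tool_rot: [0.653, 0.757, -0.001, -0.001]
force: [-0.2, 0.2, 0.9]
grip_width: 0.993
```

Call:
step_arm(plan=[0, 0, 0, 0, 0, 0, 0, 0, 0, 0, 0, 0, 0, 0, 0, 0, 0, 0, 0, 0, 0, 0, 0, 0, 0, 0, 0, 0, 0, 0, 0, 0], hand=40)

```text
time_s: 5.1
tool_pos: [0.4683, 0.0633, 0.0063]
tool_rot: [0.653, 0.757, 0.0, 0.0]
force: [-1.5, -0.8, 6.7]
grip_width: 0.702
```

```bash
python3 -c "
from h import *
go(642,-123.5,100,-11)"
```

```text
t 5.1 p [468.3  63.3   6.3] yaw 8.5 tilt 0.03 grip 64.4 F [-1.5 -0.8  6.7] q [-0.2   0.52  0.01  2.13 -0.01  0.49 -0.03]
now shift [-210.3  144.4  -93.7]
turn 19.5 then shift [-150.2  206.1  -93.7]
```

Call:
step_arm(plan=[0, 0, -10, 0, 0, 0, -20, 0, 0, 0, -20, 0, 0, 0, -20, 0, 0, 0, -20, 0, 0, 0, -4, 6, 0, 0, 0, 7, 0, 0, 0, 7])

```text
time_s: 6.1
tool_pos: [0.4679, 0.0633, 0.1003]
tool_rot: [0.776, 0.631, 0.0, 0.0]
force: [-0.6, -0.1, -1.1]
grip_width: 0.701
```

```bash
python3 -c "
from h import *
go(642,-123.5,100,-11)
p,d=bot.camera('scene'); cv2.imwrite('pics/a1.png',p[:,:,::-1])"
```

```text
t 6.1 p [467.9  63.3 100.3] yaw -11.8 tilt 0.03 grip 64.4 F [-0.6 -0.1 -1.1] q [-0.27  0.34  0.1   2.11 -0.05  0.7  -0.35]
now shift [-147.4  208.5    0.3]
turn -0.8 then shift [-150.1  206.5    0.3]
```

View pics/a1.png

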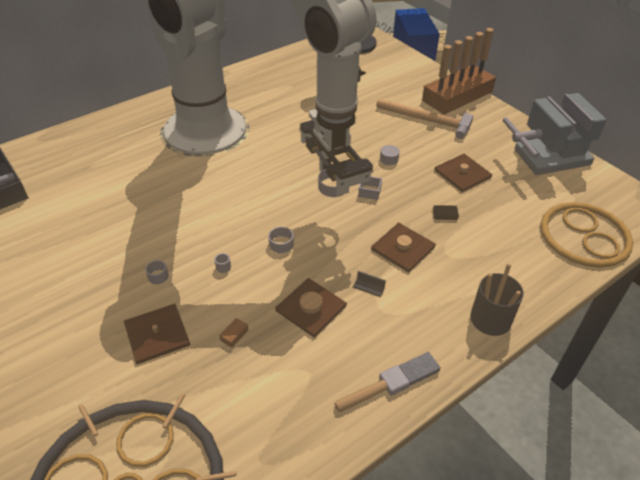

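The ring is held, visible at (333,183). Next I carry it over.

Call:
step_arm(plan=[-22, 30, 0, 0, -22, 30, 0, 0, -22, 30, 0, 0, -22, 30, 0, 0, -22, 30, 0, 0, -22, 30, 0, 0, -15, 28, 0, 0, 0, 0, 0, 0])

```text
time_s: 7.15
tool_pos: [0.6436, -0.1252, 0.0998]
tool_rot: [0.775, 0.632, -0.0, 0.001]
force: [-0.3, 0.7, -1.4]
grip_width: 0.705
```

```bash
python3 -c "
from h import *
go(642,-123.5,19,-11)"
```

```text
t 7.15 p [ 643.6 -125.2   99.8] yaw -11.6 tilt 0.11 grip 64.7 F [-0.3  0.7 -1.4] q [ 0.05  0.61  0.13  1.65 -0.1   0.89  0.02]
now shift [ 1.5 -2.  80.8]
turn -0.6 then shift [ 1.4 -1.9 80.8]
```

Call:
step_arm(plan=[1, -2, 14, 0, 0, 0, 14, 0, 0, 0, 14, 0, 0, 0, 14, 0, 0, 0, 12, 0, 0, 0, 8, 0, 0, 0, 4, 0, 0, 0, 0, 0])

```text
time_s: 8.15
tool_pos: [0.6407, -0.121, 0.0196]
tool_rot: [0.775, 0.632, -0.0, -0.0]
force: [0.1, -0.5, -1.3]
grip_width: 0.703
```

Call:
step_arm(plan=[0, 0, 0, 0, 0, 0, 0, 0, 0, 0, 0, 0, 0, 0, 0, 0, 0, 0, 0, 0, 0, 0, 0, 0, 0, 0, 0, 0, 0, 0, 0, 0], hand=84)

```text
time_s: 9.15
tool_pos: [0.6407, -0.1209, 0.0197]
tool_rot: [0.775, 0.632, -0.0, -0.0]
force: [1.1, -0.5, -0.2]
grip_width: 0.915
```

Call:
step_arm(plan=[0, 0, -10, 0, 0, 0, -20, 0, 0, 0, -20, 0, 0, 0, -20, 0, 0, 0, -20, 0, 0, 0, -10, 0, 0, 0, 0, 0, 0, 0, 0, 0])

```text
time_s: 10.15
tool_pos: [0.64, -0.1208, 0.1189]
tool_rot: [0.775, 0.633, -0.001, -0.001]
force: [-0.6, -0.1, -0.5]
grip_width: 0.919
```

```bash
python3 -c "
from h import *
go(467,-73,90,-9)"
```

```text
t 10.15 p [ 640.  -120.8  118.9] yaw -11.5 tilt 0.09 grip 84.4 F [-0.6 -0.1 -0.5] q [ 0.05  0.58  0.14  1.65 -0.1   0.92  0.02]
now shift [  12.2 -179.    29.1]
turn -2.5 then shift [  20.1 -178.4   28.9]
```

Call:
step_arm(plan=[2, -30, 4, 0, 2, -30, 5, 0, 2, -30, 5, 0, 2, -30, 5, 0, 2, -30, 5, 0, 2, -29, 5, 0, 0, 0, 0, 0, 0, 0, 0, 0])

```text
time_s: 11.15
tool_pos: [0.4684, -0.0736, 0.0906]
tool_rot: [0.775, 0.632, 0.0, 0.0]
force: [0.4, 0.5, -0.6]
grip_width: 0.914
```

```bash
python3 -c "
from h import *
go(467,-73,6,-11.5)
p,d=bot.camera('scene'); cv2.imwrite('pics/a2.png',p[:,:,::-1])"
```

```text
t 11.15 p [468.4 -73.6  90.6] yaw -11.5 tilt 0.03 grip 83.9 F [ 0.4  0.5 -0.6] q [-0.01  0.36  0.13  2.11 -0.07  0.68 -0.03]
now shift [ 0.3 -1.5 84.6]
turn -0.0 then shift [ 0.3 -1.5 84.6]
```

View pics/a2.png

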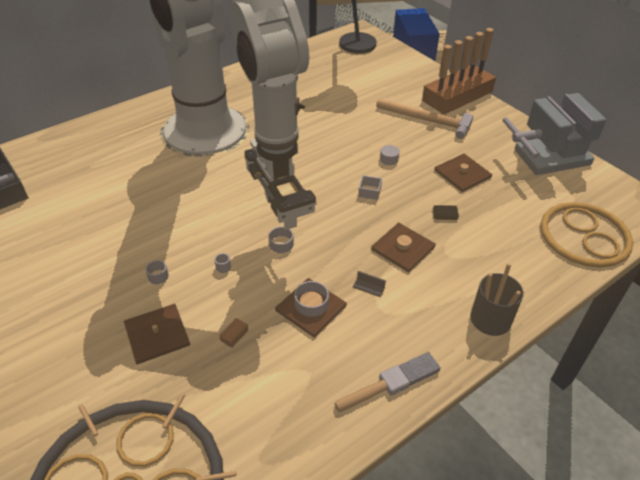

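The largest ring is seated at (311,300) around its plug, and the large ring waits below the gripper at (281,240).

Call:
step_arm(plan=[0, -1, 16, 0, 0, 0, 16, 0, 0, 0, 16, 0, 0, 0, 16, 0, 0, 0, 12, 0, 0, 0, 8, 0, 0, 0, 0, 0, 0, 0, 0, 0])

```text
time_s: 12.2
tool_pos: [0.4671, -0.0733, 0.007]
tool_rot: [0.775, 0.632, 0.0, 0.0]
force: [0.4, -0.3, -0.0]
grip_width: 0.916
```

Call:
step_arm(plan=[0, 0, 0, 0, 0, 0, 0, 0, 0, 0, 0, 0, 0, 0, 0, 0, 0, 0, 0, 0, 0, 0, 0, 0, 0, 0, 0, 0, 0, 0, 0, 0], hand=30)

```text
time_s: 13.2
tool_pos: [0.4668, -0.0732, 0.0068]
tool_rot: [0.775, 0.633, 0.0, -0.0]
force: [-0.8, -0.2, 5.7]
grip_width: 0.589
```

Call:
step_arm(plan=[0, 0, -10, 0, 0, 0, -20, 0, 0, 0, -20, 0, 0, 0, -20, -5, 0, 0, -20, -6, 0, 0, -4, -6, 0, 0, 0, -6, 0, 0, 0, 0])

```text
time_s: 14.2
tool_pos: [0.4666, -0.0733, 0.101]
tool_rot: [0.633, 0.774, 0.0, 0.0]
force: [0.0, -0.1, -2.1]
grip_width: 0.592
```

```bash
python3 -c "
from h import *
go(630,130.5,100,11)"
```

```text
t 14.2 p [466.6 -73.3 101. ] yaw 11.4 tilt 0.01 grip 54.3 F [ 0.  -0.1 -2.1] q [ 0.06  0.34  0.04  2.1  -0.02  0.7   0.32]
now shift [167.4 200.5   1. ]
turn 0.4 then shift [168.8 199.3   1. ]
```

Call:
step_arm(plan=[24, 29, 0, 0, 24, 29, 0, 0, 24, 29, 0, 0, 24, 29, 0, 0, 24, 29, 0, 0, 24, 29, 0, 0, 23, 26, 0, 0, 0, 0, 0, 0])

```text
time_s: 15.2
tool_pos: [0.6302, 0.1341, 0.1004]
tool_rot: [0.632, 0.775, 0.001, -0.0]
force: [0.1, -0.3, -1.4]
grip_width: 0.589
```

```bash
python3 -c "
from h import *
go(630,130.5,20,11.4)"
```

```text
t 15.2 p [630.2 134.1 100.4] yaw 11.6 tilt 0.11 grip 54.1 F [ 0.1 -0.3 -1.4] q [-0.25  0.59  0.    1.67 -0.    0.87 -0.05]
now shift [-3.7 -1.  80.4]
turn 0.2 then shift [-3.5 -0.9 80.4]
```

Call:
step_arm(plan=[-1, 0, 14, 0, 0, 0, 14, 0, 0, 0, 14, 0, 0, 0, 14, 0, 0, 0, 12, 0, 0, 0, 8, 0, 0, 0, 4, 0, 0, 0, 0, 0])

```text
time_s: 16.2
tool_pos: [0.6297, 0.1293, 0.0206]
tool_rot: [0.633, 0.774, -0.0, -0.0]
force: [-0.1, 0.4, -1.1]
grip_width: 0.59
```

Call:
step_arm(plan=[0, 0, 0, 0, 0, 0, 0, 0, 0, 0, 0, 0, 0, 0, 0, 0, 0, 0, 0, 0, 0, 0, 0, 0, 0, 0, 0, 0, 0, 0, 0, 0], hand=76)

```text
time_s: 17.2
tool_pos: [0.6297, 0.1293, 0.0207]
tool_rot: [0.633, 0.774, 0.0, -0.0]
force: [1.4, -0.1, 0.7]
grip_width: 0.827
```

Call:
step_arm(plan=[0, 0, -10, 0, 0, 0, -20, 0, 0, 0, -20, 0, 0, 0, -20, 0, 0, 0, -20, 0, 0, 0, -10, 9, 0, 0, 0, 10, 0, 0, 0, 10])

```text
time_s: 18.2
tool_pos: [0.63, 0.1294, 0.1221]
tool_rot: [0.808, 0.589, 0.001, 0.0]
force: [-0.7, -0.7, 0.0]
grip_width: 0.828
```

```bash
python3 -c "
from h import *
go(450,-207,90,-20)"
```

```text
t 18.2 p [630.  129.4 122.1] yaw -17.9 tilt 0.07 grip 76.0 F [-0.7 -0.7  0. ] q [-0.34  0.57  0.12  1.67 -0.09  0.91 -0.49]
now shift [-375.4  -68.2   31.7]
turn 2.1 then shift [-377.7  -54.1   32.1]
```

Call:
step_arm(plan=[-30, -7, 2, 0, -55, -9, 5, 0, -55, -9, 5, 0, -55, -9, 5, 0, -55, -9, 5, 0, -55, -9, 5, 0, -45, -9, 5, 0, -25, -7, 0, 0])

```text
time_s: 19.2
tool_pos: [0.4504, -0.2105, 0.0894]
tool_rot: [0.808, 0.59, -0.0, 0.0]
force: [-0.1, 0.0, -0.7]
grip_width: 0.828
```

```bash
python3 -c "
from h import *
p,d=bot.camera('scene'); cv2.imwrite('pics/a3.png',p[:,:,::-1])
go(450,-207,6,-18)
"
```

```text
t 19.25 p [ 448.6 -213.2   89.5] yaw -17.9 tilt 0.13 grip 76.1 F [-2.5 -2.3 -0.5] q [ 0.23  0.4   0.19  2.06 -0.11  0.7   0.18]
now shift [ 6.5 -0.5 83.5]
turn 0.1 then shift [ 6.3 -0.6 83.5]
```

View pics/a3.png

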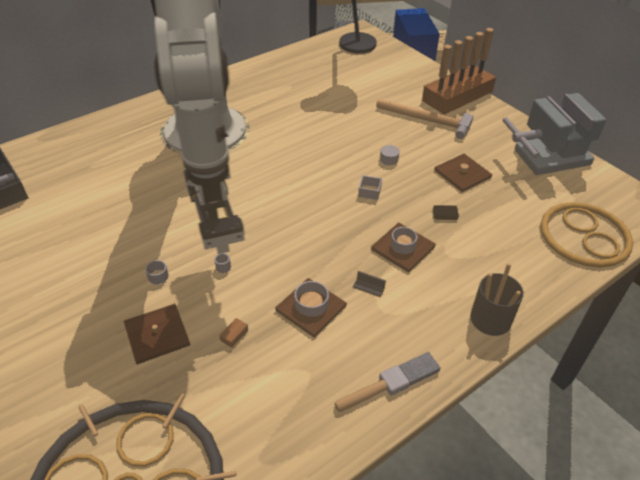

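The large ring is seated at (403,240). I'll let the arm settle and lower partway before the next grasp.

Call:
step_arm(plan=[0, 0, 10, 0, 0, 0, 10, 0, 0, 0, 10, 0, 0, 0, 10, 0, 0, 0, 0, 0, 0, 0, 0, 0, 0, 0, 0, 0, 0, 0, 0, 0], hand=64)

```text
time_s: 20.25
tool_pos: [0.4522, -0.208, 0.0491]
tool_rot: [0.807, 0.591, 0.0, 0.0]
force: [-0.4, 0.4, 0.5]
grip_width: 0.699
```

```bash
python3 -c "
from h import *
go(450,-207,6,-18)
"
```

```text
t 20.25 p [ 452.2 -208.    49.1] yaw -17.5 tilt 0.04 grip 64.1 F [-0.4  0.4  0.5] q [ 0.23  0.47  0.17  2.07 -0.14  0.61  0.19]
now shift [ 0.3 -2.4 43.1]
turn 0.5 then shift [ 0.3 -2.4 43.1]
```

Call:
step_arm(plan=[0, -2, 12, 0, 0, 0, 12, 0, 0, 0, 12, 0, 0, 0, 7, 0, 0, 0, 0, 0, 0, 0, 0, 0, 0, 0, 0, 0, 0, 0, 0, 0])

```text
time_s: 21.25
tool_pos: [0.4503, -0.2073, 0.006]
tool_rot: [0.807, 0.591, 0.0, 0.0]
force: [0.7, -0.5, -0.0]
grip_width: 0.695
```

Call:
step_arm(plan=[0, 0, 0, 0, 0, 0, 0, 0, 0, 0, 0, 0, 0, 0, 0, 0, 0, 0, 0, 0, 0, 0, 0, 0, 0, 0, 0, 0, 0, 0, 0, 0], hand=15)

```text
time_s: 22.25
tool_pos: [0.45, -0.2072, 0.0057]
tool_rot: [0.807, 0.591, 0.0, -0.0]
force: [-0.7, -0.4, -0.6]
grip_width: 0.353
```

Call:
step_arm(plan=[0, 0, -10, 0, 0, 0, -20, 0, 0, 0, -20, 0, 0, 0, -20, 4, 0, 0, -20, 5, 0, 0, -4, 5, 0, 0, 0, 5, 0, 0, 0, 0])

```text
time_s: 23.25
tool_pos: [0.4501, -0.2072, 0.1003]
tool_rot: [0.893, 0.45, 0.0, 0.0]
force: [-0.6, -0.1, -0.5]
grip_width: 0.349
```

```bash
python3 -c "
from h import *
go(521,-391,100,-37)"
```

```text
t 23.25 p [ 450.1 -207.2  100.3] yaw -36.5 tilt 0.04 grip 32.0 F [-0.6 -0.1 -0.5] q [ 0.14  0.38  0.28  2.06 -0.15  0.72 -0.12]
now shift [-105.7  166.3    0.4]
turn 0.5 then shift [-104.2  167.2    0.3]
```

Call:
step_arm(plan=[-10, 16, 0, 0, -18, 28, 0, 0, -18, 28, 0, 0, -18, 28, 0, 0, -18, 28, 0, 0, -14, 22, 0, 0, -10, 16, 0, 0, 0, 0, 0, 0])

```text
time_s: 24.25
tool_pos: [0.5197, -0.3943, 0.0994]
tool_rot: [0.894, 0.449, -0.0, 0.001]
force: [-0.2, -0.0, 0.1]
grip_width: 0.355
```

Call:
step_arm(plan=[0, 0, 10, 0, 0, 0, 10, 0, 0, 0, 10, 0, 0, 0, 8, 0, 0, 0, 0, 0, 0, 0, 0, 0, 0, 0, 0, 0, 0, 0, 0, 0])

```text
time_s: 25.25
tool_pos: [0.5205, -0.3914, 0.0621]
tool_rot: [0.893, 0.45, 0.0, 0.0]
force: [0.5, 0.2, -0.6]
grip_width: 0.352
```

```bash
python3 -c "
from h import *
go(521,-391,20,-37)"
```

```text
t 25.25 p [ 520.5 -391.4   62.1] yaw -36.5 tilt 0.04 grip 32.3 F [ 0.5  0.2 -0.6] q [ 0.41  0.67  0.27  1.68 -0.23  0.82  0.14]
now shift [ 0.6  0.1 42.1]
turn 0.5 then shift [ 0.6  0.1 42.1]
```

Call:
step_arm(plan=[0, 0, 12, 0, 0, 0, 12, 0, 0, 0, 10, 0, 0, 0, 6, 0, 0, 0, 2, 0, 0, 0, 0, 0, 0, 0, 0, 0, 0, 0, 0, 0])

```text
time_s: 26.25
tool_pos: [0.5206, -0.3914, 0.0201]
tool_rot: [0.893, 0.45, 0.0, 0.0]
force: [0.1, -0.2, -1.4]
grip_width: 0.347
```

Call:
step_arm(plan=[0, 0, 0, 0, 0, 0, 0, 0, 0, 0, 0, 0, 0, 0, 0, 0, 0, 0, 0, 0, 0, 0, 0, 0, 0, 0, 0, 0, 0, 0, 0, 0], hand=72)

```text
time_s: 27.25
tool_pos: [0.5203, -0.3912, 0.0197]
tool_rot: [0.893, 0.45, -0.0, -0.0]
force: [-0.2, 0.1, -0.5]
grip_width: 0.785
```

Call:
step_arm(plan=[0, 0, -10, 0, 0, 0, -20, 0, 0, 0, -20, 0, 0, 0, -20, 0, 0, 0, -15, 0, 0, 0, -5, 0, 0, 0, 0, 0, 0, 0, 0, 0])

```text
time_s: 28.25
tool_pos: [0.5198, -0.3908, 0.1088]
tool_rot: [0.893, 0.45, -0.0, -0.001]
force: [-0.3, 0.2, 0.3]
grip_width: 0.782
```

```bash
python3 -c "
from h import *
go(393,-325,90,-37)"
```

```text
t 28.25 p [ 519.8 -390.8  108.8] yaw -36.5 tilt 0.09 grip 71.8 F [-0.3  0.2  0.3] q [ 0.4   0.61  0.29  1.66 -0.21  0.91  0.13]
now shift [ -22.6 -141.    19. ]
turn 0.5 then shift [ -23.8 -140.8   18.8]
```

Call:
step_arm(plan=[-2, -12, 2, 0, -4, -24, 4, 0, -4, -25, 4, 0, -4, -25, 4, 0, -4, -25, 4, 0, -3, -18, 2, 0, -2, -12, 0, 0, 0, 0, 0, 0])

```text
time_s: 29.25
tool_pos: [0.3924, -0.3253, 0.0896]
tool_rot: [0.893, 0.45, -0.0, -0.0]
force: [1.2, -1.4, -0.8]
grip_width: 0.784
```

Call:
step_arm(plan=[0, 0, 10, 0, 0, 0, 10, 0, 0, 0, 10, 0, 0, 0, 5, 0, 0, 0, 0, 0, 0, 0, 0, 0, 0, 0, 0, 0, 0, 0, 0, 0])

```text
time_s: 30.25
tool_pos: [0.3935, -0.3259, 0.055]
tool_rot: [0.893, 0.45, 0.0, 0.0]
force: [-0.7, 0.6, 0.8]
grip_width: 0.783
```

```bash
python3 -c "
from h import *
p,d=bot.camera('scene'); cv2.imwrite('pics/a4.png',p[:,:,::-1])
go(393,-325,6,-37)"
```

```text
t 30.3 p [ 393.5 -325.9   54.9] yaw -36.5 tilt 0.03 grip 71.6 F [-0.   0.1 -0.3] q [ 0.41  0.48  0.27  2.04 -0.21  0.64  0.19]
now shift [ 0.4 -0.9 48.9]
turn 0.5 then shift [ 0.4 -0.9 48.9]
```

View pics/a4.png

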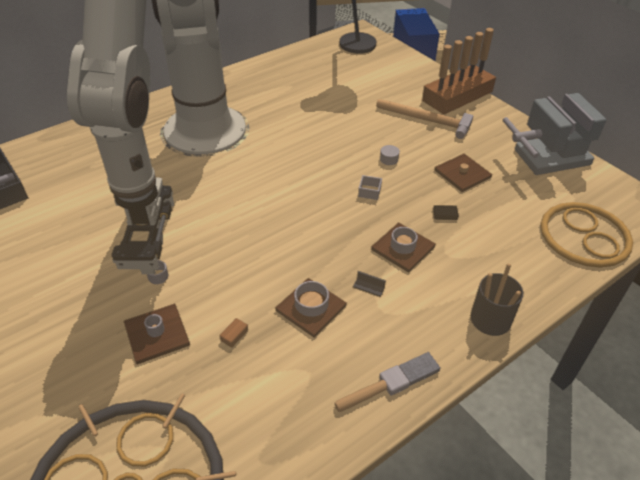

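The smallest ring is on its pin at (153,324). The small ring sits between the fingers at (157,272).

Call:
step_arm(plan=[0, -1, 12, 0, 0, 0, 12, 0, 0, 0, 12, 0, 0, 0, 9, 0, 0, 0, 4, 0, 0, 0, 0, 0, 0, 0, 0, 0, 0, 0, 0, 0])

```text
time_s: 31.3
tool_pos: [0.3928, -0.3254, 0.0061]
tool_rot: [0.893, 0.45, 0.0, 0.0]
force: [0.9, -0.9, 1.0]
grip_width: 0.784
```

Call:
step_arm(plan=[0, 0, 0, 0, 0, 0, 0, 0, 0, 0, 0, 0, 0, 0, 0, 0, 0, 0, 0, 0, 0, 0, 0, 0, 0, 0, 0, 0, 0, 0, 0, 0], hand=22)

```text
time_s: 32.3
tool_pos: [0.3926, -0.3253, 0.0057]
tool_rot: [0.893, 0.45, 0.0, 0.0]
force: [1.3, 0.4, 0.6]
grip_width: 0.457
```

Call:
step_arm(plan=[0, 0, -10, 0, 0, 0, -20, 0, 0, 0, -20, 0, 0, 0, -20, 0, 0, 0, -20, 0, 0, 0, -20, 0, 0, 0, -10, 0, 0, 0, 0, 0])

```text
time_s: 33.3
tool_pos: [0.3929, -0.3254, 0.1264]
tool_rot: [0.893, 0.45, 0.0, 0.001]
force: [-0.2, 0.1, 0.1]
grip_width: 0.452
```

```bash
python3 -c "
from h import *
go(531,417.5,120,38)"
```

```text
t 33.3 p [ 392.9 -325.4  126.4] yaw -36.5 tilt 0.09 grip 41.5 F [-0.2  0.1  0.1] q [ 0.37  0.36  0.32  2.01 -0.16  0.79  0.14]
now shift [ 679.2 -331.2    6.1]
turn -74.5 then shift [500.4 566.2   6.4]
```

Call:
step_arm(plan=[0, 0, 0, -9, 0, 0, 0, -10, 0, 0, 0, -10, 0, 0, 0, -10, 0, 0, 0, -10, 0, 0, 0, -10, 0, 0, 0, -10, 0, 0, 0, -5])

```text
time_s: 34.3
tool_pos: [0.3918, -0.3247, 0.1246]
tool_rot: [0.441, 0.898, 0.0, -0.001]
force: [0.6, 1.0, -0.1]
grip_width: 0.453
```

```bash
python3 -c "
from h import *
go(531,417.5,120)"
```

```text
t 34.3 p [ 391.8 -324.7  124.6] yaw 37.7 tilt 0.12 grip 41.5 F [ 0.6  1.  -0.1] q [ 0.6   0.35  0.04  2.   -0.02  0.79  1.32]
now shift [502.3 563.9   5.5]
```

Call:
step_arm(plan=[12, 14, 0, 0, 24, 27, 0, 0, 24, 27, 0, 0, 24, 27, 0, 0, 24, 27, 0, 0, 24, 27, 0, 0, 24, 27, 0, 0, 24, 27, 0, 0])

```text
time_s: 35.3
tool_pos: [0.4434, -0.0562, 0.1253]
tool_rot: [0.443, 0.897, 0.0, -0.001]
force: [0.6, -0.1, -0.5]
grip_width: 0.453
```

Call:
step_arm(plan=[24, 27, 0, 0, 24, 27, 0, 0, 24, 27, 0, 0, 24, 27, 0, 0, 24, 27, 0, 0, 24, 27, 0, 0, 24, 27, 0, 0, 24, 27, 0, 0])

```text
time_s: 36.3
tool_pos: [0.4972, 0.2271, 0.1251]
tool_rot: [0.443, 0.897, -0.0, -0.001]
force: [1.0, 1.0, -0.8]
grip_width: 0.456
```

Call:
step_arm(plan=[24, 27, 0, 0, 24, 27, 0, 0, 24, 27, 0, 0, 20, 22, 0, 0, 10, 12, 0, 0, 0, 0, 0, 0, 0, 0, 0, 0, 0, 0, 0, 0])

```text
time_s: 37.3
tool_pos: [0.5283, 0.3741, 0.1257]
tool_rot: [0.443, 0.896, -0.0, 0.0]
force: [0.0, 0.1, -0.4]
grip_width: 0.459
```

```bash
python3 -c "
from h import *
go(531,417.5,60)"
```

```text
t 37.3 p [528.3 374.1 125.7] yaw 37.4 tilt 0.06 grip 42.2 F [ 0.   0.1 -0.4] q [-0.51  0.58 -0.21  1.65  0.14  0.94 -0.11]
now shift [32.8 28.5 65.6]
```

Call:
step_arm(plan=[10, 9, 5, 0, 12, 10, 10, 0, 11, 9, 15, 0, 0, 0, 15, 0, 0, 0, 15, 0, 0, 0, 6, 0, 0, 0, 0, 0, 0, 0, 0, 0])

```text
time_s: 38.3
tool_pos: [0.5307, 0.4191, 0.0604]
tool_rot: [0.443, 0.897, 0.0, 0.0]
force: [0.1, 0.5, 0.2]
grip_width: 0.454
```

```bash
python3 -c "
from h import *
p,d=bot.camera('scene'); cv2.imwrite('pics/a5.png',cv2.resize(p[80:280,340:640,::-1],None,fx=2.5,fy=2.5))
go(531,417.5,20)"
```

```text
t 38.35 p [530.7 419.3  60.6] yaw 37.4 tilt 0.08 grip 41.8 F [ 0.   0.6 -0.5] q [-0.57  0.7  -0.19  1.6   0.16  0.86 -0.18]
now shift [-1.6 -0.9 40.6]
```

View pics/a5.png

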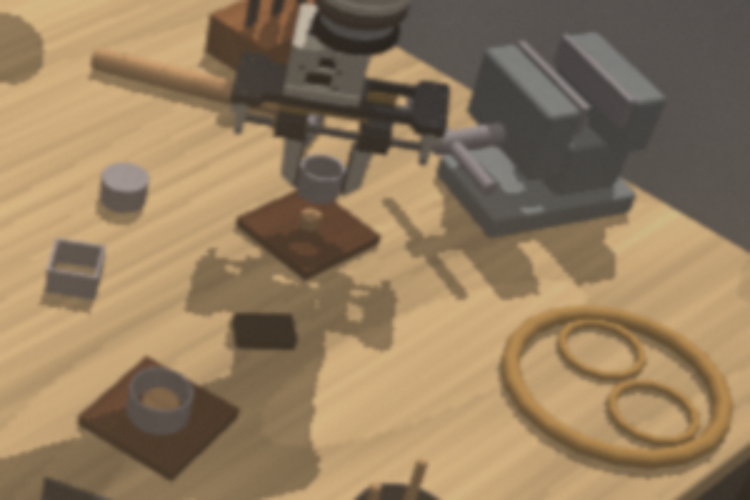

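The small ring hangs over the plug at about (320,180) in the zoom. The end of the gripper body is near the vise handle at (470,140), so I'll check that clearance.

Run:
```python
from h import *
W=world("top",np.load("top0.npy")).reshape(-1,3)*1000
m=(W[:,2]>45)&(W[:,0]>440)&(W[:,0]<760)&(W[:,1]>380)&(W[:,1]<720)
q=W[m]
for yaw in (37,20,10,0,-10):
    c,s=np.cos(np.radians(yaw)),np.sin(np.radians(yaw))
    a=(q[:,0]-531)*c+(q[:,1]-418)*s; b=-(q[:,0]-531)*s+(q[:,1]-418)*c
    near=q[(abs(a)<125)&(abs(b)<65)]
    gap=np.maximum(np.maximum(abs(a)-95,abs(b)-38),0)
    print(yaw,len(near),near[:,2].max() if len(near) else None,"min gap",gap.min().round(), "at", q[gap.argmin()].round(), "gap z>70",gap[q[:,2]>70].min().round())
print(np.unique(q[:,1].round(-1)), q[q[:,1].argsort()[:8]].round())
```

```text
37 63 97.90137295580966 min gap 18.0 at [584. 528.  87.] gap z>70 18.0
20 3 91.73144621221917 min gap 28.0 at [624. 521.  85.] gap z>70 28.0
10 0 None min gap 34.0 at [646. 511.  88.] gap z>70 34.0
0 0 None min gap 55.0 at [646. 511.  88.] gap z>70 55.0
-10 0 None min gap 73.0 at [646. 511.  88.] gap z>70 73.0
[510. 520. 530. 540. 550. 560. 570. 580. 590. 600. 610. 620. 630. 640.
 650. 660. 670. 680. 690. 700. 710. 720.] [[646. 511.  88.]
 [643. 512.  90.]
 [646. 513.  88.]
 [645. 513.  82.]
 [639. 514.  86.]
 [645. 514.  91.]
 [638. 515.  90.]
 [648. 515.  90.]]
```

The gap is 18 mm. Turning the tool 30° takes it to about 40 mm, and the ring is round, so nothing is lost.

Call:
step_arm(plan=[0, 0, 0, 8, 0, 0, 0, 8, 0, 0, 0, 8, 0, 0, 0, 6, 0, 0, 0, 0, 0, 0, 0, 0, 0, 0, 0, 0, 0, 0, 0, 0])

```text
time_s: 39.35
tool_pos: [0.5302, 0.419, 0.0597]
tool_rot: [0.659, 0.752, 0.0, -0.0]
force: [-0.1, -0.5, 0.1]
grip_width: 0.457
```

```bash
python3 -c "
from h import *
go(531,418,20)"
```

```text
t 39.35 p [530.2 419.   59.7] yaw 7.5 tilt 0.01 grip 42.0 F [-0.1 -0.5  0.1] q [-0.66  0.69 -0.07  1.6   0.06  0.85 -0.62]
now shift [-1.1  0.6 39.7]
```

Call:
step_arm(plan=[-1, 0, 12, 0, 0, 0, 12, 0, 0, 0, 9, 0, 0, 0, 5, 0, 0, 0, 2, 0, 0, 0, 0, 0, 0, 0, 0, 0, 0, 0, 0, 0])

```text
time_s: 40.35
tool_pos: [0.5305, 0.4183, 0.0201]
tool_rot: [0.66, 0.752, 0.0, 0.0]
force: [0.1, -0.7, -0.3]
grip_width: 0.455
```

Call:
step_arm(plan=[0, 0, 0, 0, 0, 0, 0, 0, 0, 0, 0, 0, 0, 0, 0, 0, 0, 0, 0, 0, 0, 0, 0, 0, 0, 0, 0, 0, 0, 0, 0, 0], hand=64)

```text
time_s: 41.35
tool_pos: [0.5303, 0.4181, 0.0197]
tool_rot: [0.66, 0.752, -0.0, -0.0]
force: [0.6, -0.5, -0.4]
grip_width: 0.7
```

Call:
step_arm(plan=[0, 0, -10, 0, 0, 0, -20, 0, 0, 0, -25, 0, 0, 0, -25, 0, 0, 0, -25, 0, 0, 0, -25, 0, 0, 0, -20, 0, 0, 0, 0, 0])

```text
time_s: 42.35
tool_pos: [0.5316, 0.4192, 0.1728]
tool_rot: [0.66, 0.752, 0.002, 0.0]
force: [0.0, 0.6, 0.3]
grip_width: 0.699
```

Call:
step_arm(plan=[0, -20, 0, 0, 0, -30, 0, 0, 0, -30, 0, 0, 0, -30, 0, 0, 0, -30, 0, 0, 0, -10, 0, 0, 0, 0, 0, 0, 0, 0, 0, 0])

```text
time_s: 43.35
tool_pos: [0.3829, 0.3985, 0.1697]
tool_rot: [0.66, 0.751, 0.0, 0.0]
force: [0.1, -0.6, -0.1]
grip_width: 0.693
```

Run:
```python
from h import *
print(bot.sense()["tool_pos"],bot.sense()["force"])
c=dict(Rgst=(642,-123.5),Rlg=(630,130.5),Rsm=(531,418),Rsst=(521,-391),sq=(448,191),slug=(383,309))
for n in ("top","scene"):
    p,d=bot.camera(n); W=world(n,d).reshape(-1,3)*1000
    im=p[:,:,::-1].copy(); cv2.imwrite(f"pics/end_{n}.png",im)
    for k,(x,y) in c.items():
        lo=33 if k[0]=='R' else 21
        q=W[(np.hypot(W[:,0]-x,W[:,1]-y)<45)&(W[:,2]>lo)&(W[:,2]<60)]
        if len(q)<5: print(n,k,len(q)); continue
        A=np.c_[q[:,:2]-[x,y],np.ones(len(q))]; t=q[q[:,2]>np.percentile(q[:,2],50)]
        b=cv2.minAreaRect(q[:,:2].astype(np.float32))
        print(n,k,len(q),"c",np.round(b[0],1),"off",np.round(np.array(b[0])-[x,y],1),"size",np.round(b[1],1),"top z p10/p50/p95",np.percentile(q[:,2],[10,50,95]).round(1))
```

```text
[0.38292531 0.39854128 0.16966837] [ 0.07657352 -0.55172143 -0.07285018]
top Rgst 115 c [ 640.7 -118.7] off [-1.3  4.8] size [62.5 64.5] top z p10/p50/p95 [34.3 38.4 43.3]
top Rlg 94 c [629.4 130.9] off [-0.6  0.4] size [51.5 51.9] top z p10/p50/p95 [35.3 39.3 43.1]
top Rsm 81 c [530.3 417.2] off [-0.7 -0.8] size [40.1 39.2] top z p10/p50/p95 [34.6 39.5 45.3]
top Rsst 60 c [ 519.7 -388.2] off [-1.3  2.8] size [30.1 30.8] top z p10/p50/p95 [34.4 38.2 42. ]
top sq 106 c [448.5 192.4] off [0.5 1.4] size [48.9 48. ] top z p10/p50/p95 [24.3 28.1 32.7]
top slug 289 c [383.5 311. ] off [0.5 2. ] size [47.4 45.4] top z p10/p50/p95 [25.2 28.4 32.2]
scene Rgst 266 c [ 640.6 -122.3] off [-1.4  1.2] size [64.9 66.2] top z p10/p50/p95 [34.4 38.6 42.4]
scene Rlg 187 c [631.  126.7] off [ 1.  -3.8] size [52.7 55.6] top z p10/p50/p95 [34.6 38.3 42.3]
scene Rsm 113 c [531.3 415.9] off [ 0.3 -2.1] size [41.1 46.7] top z p10/p50/p95 [34.9 37.8 42.7]
scene Rsst 134 c [ 519.7 -391.8] off [-1.3 -0.8] size [30.7 33.9] top z p10/p50/p95 [34.3 38.4 42.2]
scene sq 168 c [448.  190.3] off [ 0.  -0.7] size [47.7 55.6] top z p10/p50/p95 [21.9 27.1 30.4]
scene slug 217 c [382.4 307.9] off [-0.6 -1.1] size [44.8 55.5] top z p10/p50/p95 [24.8 28.1 31.2]
```

View pics/end_scene.png

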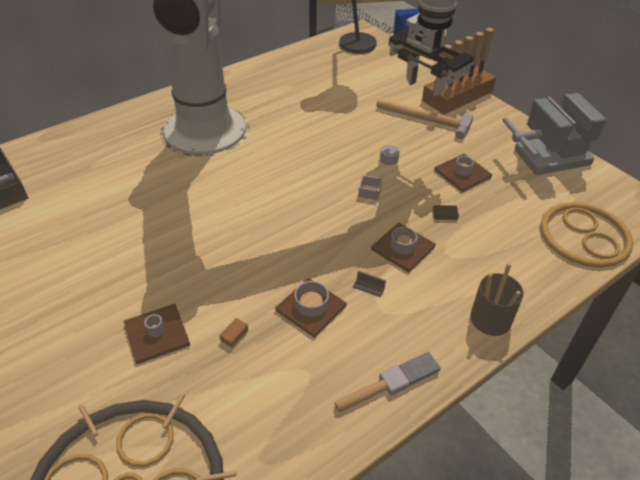

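View pics/end_top.png

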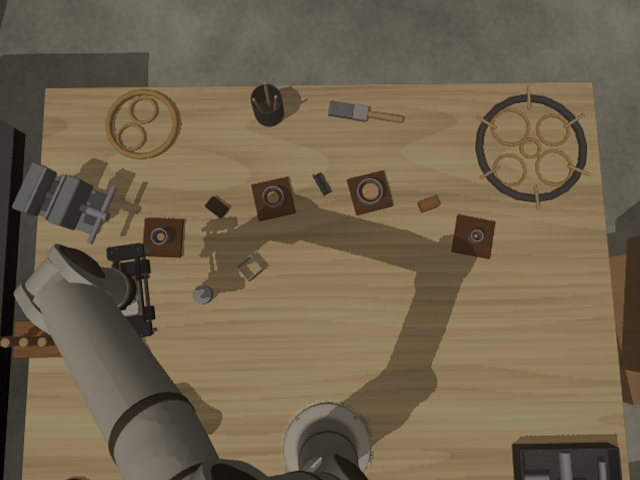

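All four rings are around their plugs with tops at about 39–40 mm, in the scene view at (311,299), (403,240), (463,165) and (153,324). The bar end and square haven't moved, so I'm handing the job in.

```bash
python3 -c "
from station import bot
print(bot.close_job())"
```

```text
the job is handed in; nothing more can be done
None
```

I put all four rings over their own plugs, with the gripper opened and lifted clear, and handed the job in at about 43 s of the 128 s allowed.

**Ring positions:** In the last pictures from both cameras, every ring centre was within about 5 mm of its plug (the limit is 11 mm). The worst reading was the largest ring, about 5 mm off in the top view but only 2 mm in the scene view. The two cameras disagree by up to 4 mm sideways, mainly from calibration.

**Sitting flat:** The ring tops read about 38–39.5 mm above the bench, against 40 mm expected. The bench rings also read 0–2 mm low at the start. I judged flatness from these heights and the pictures; I did not measure the tilt angle separately.

**Bar end and square offcut:** Both are within about 1 mm of where the same cameras saw them at the start. The one exception is the bar end in the scene view. Its first scene reading was unusable, but its later scene position is 3 mm from the first top-view reading, which is within the camera disagreement.

**Forces and checks:** The largest force component I saw was about 7 N, while closing on the largest ring. No check failed.

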